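# Tuck a flashing strip under a lapped shingle and hold it down

## Task

Lift the nail tin off the roof sample panel by its handle and set it gently upright, wholly on the cardboard pad on the bench. Then take the flashing by its upstand and slide its whole flat edge about 30 mm under the lapped shingle in the middle of the panel without lifting the shingle. Finish while still holding the flashing, pressing it firmly flat on the board (about 10 to 15 N), with everything else on the bench left where it is.

Things in the scene. Friction and masses are not known exactly. Their poses are not given: they have to be found in the camera images.
- board: Roof sample panel, fixed: 260 (x) by 300 (y) mm, black felt top 30 mm above the bench. Origin: centre of underside; x from its open front (-130) to its shingled back (+130), z up. Bare felt up to x = +20 mm, then a row of wood shingles, tops 21 mm above the felt at the front: narrow fixed ones at both sides (|y| 102 to 150 mm, closed beneath), the lapped one in the middle.
- butt (a point): Middle of the lapped shingle's front edge, projected down on the felt; axes as the board's (x points in under the shingle, y along its edge). The shingle is 198 mm wide, 9 mm thick. Under its front edge is an open slot 12 mm high, about 9 mm at 50 mm in, where the course beneath stops anything going deeper; side walls at y = +-102 mm.
- shingle (a joint): Lift of the lapped shingle, a hinge at its back edge, 110 mm behind its front edge, rad: 0 lying as it should, growing as its front edge is raised (0.05 rad is 5.5 mm at the front edge). It lifts with very little force.
- flashing: L-shaped aluminium strip, rigid, about 0.16 kg, 130 mm long (y), on the bench to one side of the panel: flat flange 4 mm thick, and an upright wall (upstand) 10 mm thick, 36 mm high along its near edge. Origin: underside, below the middle of the upstand (faces at x = -5 and +5 mm); x points across the flange to its free edge at x = +90 mm; z up.
- lip_left (a point): Left end of the flange's free edge, at its underside: flashing x = +90, y = +65 mm.
- lip_right (a point): Right end of the flange's free edge, at its underside: flashing x = +90, y = -65 mm.
- tin: Round steel nail tin, 74 mm across, 85 mm high, about 0.4 kg, on the felt. Rigid arched handle: a level wooden grip 14 mm thick (x), 80 mm long (y), 16 mm high (122 to 138 mm above the tin's underside) on two flat straps at y = +-38 mm; open between rim and grip. Origin: centre of its underside, z up.
- pad: Square of plain cardboard 150 by 150 mm, 4 mm thick, fixed flat on the bench on the side of the panel where the flashing is not. Origin: centre of its underside, z up.
- hammer: Hammer lying on the bench behind and left of the panel, to be left alone.
- brush: Brush lying on the bench near the robot, to be left alone.
- tape: Roll of paper tape lying flat, 90 mm across, 25 mm high, to be left alone.
- rule: Tape measure in a grey case lying flat, 65 by 60 by 30 mm, near the robot, to be left alone.
- glue: White glue bottle, 60 mm across and 170 mm high, on the right, to be left alone.
- screws: Glass jar of screws, 72 mm across and 85 mm high, on the left, to be left alone.
- offcut: Wood offcut 200 by 45 by 22 mm, lying flat, to be left alone.
Mind the look-alikes: they are no part of the job. Leave any blue, green or pink look-alike of the tin alone.

How it is judged:
By the outcome, as a careful person would: the job done as asked, in the order asked, and still so for the second after the job is handed in, while the arm keeps its last pose, push and grip.
It also fails if it takes over 64 s, if anything falls off the work surface, if the arm or the gripper's body presses on something with over 40 N, if the wrist force passes 120 N, or if a joint passes its speed limit or range.

## Robot

A 6-joint arm with a two-finger parallel gripper is mounted at the origin on the work surface. World frame = base frame: x ahead of the robot, y to its left, z up, the work surface at z = 0. Lengths are in mm, angles in rad, forces in N, time in s.
With the tool pointing down it reaches from about 400 to 925 mm from the base axis. Payload 12.5 kg.
Tool frame: the origin (TCP) lies midway between the tips of the shut fingers; the grasp point (between the pads) lies 19 mm behind it; z points along the fingers, y is the direction in which the jaws open and shut (so a half turn about z gives the same grasp; the last joint's range is limited). The gripper opens to 95 mm and grips with 3 to 60 N. Pads are 20 mm wide; open, the fingers measure 119 mm over their backs; the gripper's body (75 mm by 180 mm) begins 59 mm behind the grasp point.
Start: joints at [-1.302, 0.491, 1.559, -0, 1.092, -0.106], TCP at [228.828, -581.622, 214.661] pointing down, gripper open.
Joint ranges: [-3.1, 3.1], [-0.84, 2.19], [0.05, 2.79], [-1.13, 4.28], [0.06, 2.93], [-2.69, 2.69]. Speed limits (rad/s): [2.22, 2.22, 2.79, 3.14, 3.14, 3.14].

## Interface

Orientations are given as [roll, pitch, yaw] about the fixed x, y, z axes, in that order (R = Rz(yaw) Ry(pitch) Rx(roll)).
In Python, from cell import env gives the robot as it stands.
- The arm moves only by the tool servo_tool, never from a script. Its argument "plan" is a list of rows, each a list of 7 numbers: the shift along the tool's x, y, z in m, then the turn, a rotation vector about the tool's x, y, z in degrees, then the opening in per cent of the stroke, from 0 (shut) to 100 (fully open). In form: [[dx, dy, dz, wx, wy, wz, jaw], ...]. A call has 1 to 8 rows; each row shifts and turns the pose as measured when the row begins, along the tool's axes as they then stand; what a row does not reach is not made up. A row lasts 1/12 s, in which the tool goes at most 41.7 mm and 7.16 degrees, less where a joint would pass 70% of its speed; a pose out of reach is approached as far as the arm can. A call is refused whole if a number of a shift passes 0.0417 or a number of a turn 7.16, either way. A call with a gripper value outside its range is refused whole. The fingers move at their own pace and stop on an object; the grip force is fixed at half the most. Time passes only in rows, so rows that do not move let the fingers close. It gives the time, the measured TCP pose, the force and the opening at its end, in the units of the state.
- env.state(): the state, without advancing time (a new reading comes with each control period).
- env.read_camera(name): name is "side" or "top" or "wrist"; returns a dict with "img" (400x640x3 uint8, blue, green, red), "intrinsics" (3x3 intrinsics, pixels), "R" (3x3) and "t" (3): a world point X has camera coordinates R X + t. Camera axes: x right, y down, z forward; pixel columns grow to the right and rows downward; lengths in mm; the calibration is good to about 2 mm. The wrist camera is an equidistant fisheye: a pixel r from the principal point sees the ray r / f radians off the axis. A picture is of the moment at which its call begins. There is no depth.
- env.job_done(): hands the job in, once; it reports no verdict.
The state is a dict: "t": time; "joints": joint angles; "qvel": joint speeds; "tau": joint torques, N m; "eef_pos": TCP position; "tcp_rot": TCP orientation; "ft_force": force on the tool from outside, world axes, zero at the start; "moment": the same for the moment, N m; "opening": opening from 0.0 (shut) to 1.0 (fully open).
Only numpy, scipy, OpenCV 4.12 (cv2) and the standard library are available. Lean on these libraries where they do the work, as an engineer would, in place of code of your own. Each camera call takes 0.05 s, during which the arm holds its last target. There are 200 camera calls.

## Working session

There is one attempt and no reset: what is moved stays moved. The work goes in short steps, Python scripts to look and compute and a tool call to move; the robot and the scene stay as the last step left them, time stands still between calls to the robot, and variables do not carry over. Pictures are saved under pics/ and viewed, about 8 in all and at most 12, crops included, and the job is handed in when it is done.

Besides the shell and the picture viewer there is one more tool, called after "Emit:" as name(argument=value, ...) on one line, values as JSON. servo_tool: Moves the arm, as the interface text tells. Its arguments: {"type":"object","properties":{"plan":{"type":"array","items":{"type":"array","items":{"type":"number"}}}},"required":["plan"]}

```bash
ls; mkdir -p pics; cat > h.py <<'E'
import numpy as np, cv2
from cell import env
def ray(c,u,v):
    K=np.array(c["intrinsics"]);R=np.array(c["R"]);t=np.array(c["t"]).ravel()
    d=np.linalg.inv(K)@np.array([u,v,1.0]); return -R.T@t, R.T@d
def onz(c,u,v,z):
    o,d=ray(c,u,v); return o+d*(z-o[2])/d[2]
def proj(c,X):
    p=np.array(c["intrinsics"])@(np.array(c["R"])@np.array(X,float)+np.array(c["t"]).ravel()); return p[:2]/p[2]
E
python3 - <<'E'
from h import *
print(env.state())
for n in("top","side"):
    c=env.read_camera(n);cv2.imwrite(f"pics/{n}0.png",c["img"]);np.savez(f"{n}0.npz",**c)
    print(n,c["intrinsics"],c["R"],c["t"])
E
```

```text
pics
{'t': 0.0, 'joints': array([-1.30159425e+00,  4.91562515e-01,  1.55950422e+00,  5.62778494e-06,
        1.09168468e+00, -1.05612350e-01]), 'qvel': array([ 0.00178488, -0.00083231,  0.00087099, -0.00014943, -0.00058607,
       -0.00043326]), 'tau': array([-3.95798052e-03, -6.12661028e+01, -2.58192533e+01,  6.92248112e-02,
        4.82149667e-02, -1.11786962e-04]), 'eef_pos': array([ 228.75624417, -581.34497548,  214.04105224]), 'tcp_rot': array([-3.14044088e+00, -1.27115098e-04,  3.74811758e-01]), 'ft_force': array([ 0.94514809, -0.33490341,  0.37339998]), 'moment': array([-0.00910673,  0.04090465, -0.00084148]), 'opening': 0.9982176429382639}
top [[380.84609868   0.         328.10719612]
 [  0.         380.84609868 203.95813486]
 [  0.           0.           1.        ]] [[ 1.48866570e-02 -9.99889186e-01 -6.06239290e-05]
 [-9.96460180e-01 -1.48305878e-02 -8.27475931e-02]
 [ 8.27375244e-02  1.29224436e-03 -9.96570535e-01]] [  -2.69460949  599.18202451 1074.28302789]
side [[404.42483163   0.         317.21246367]
 [  0.         404.42483163 194.10140363]
 [  0.           0.           1.        ]] [[-0.86663525 -0.4988594  -0.00909033]
 [-0.31428288  0.55995195 -0.76660295]
 [ 0.38751723 -0.66150821 -0.64205707]] [507.01321272 233.31655747 925.08724241]
```

View pics/top0.png

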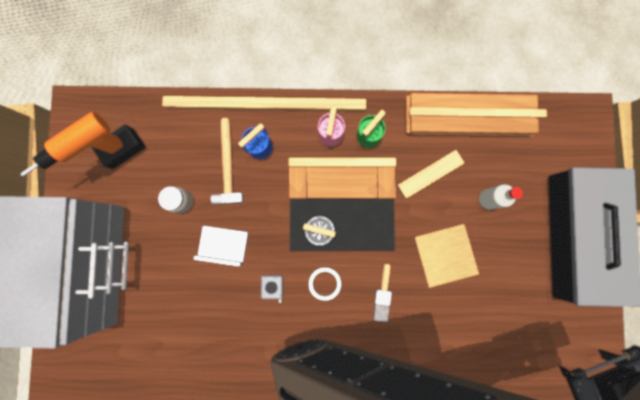

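View pics/side0.png

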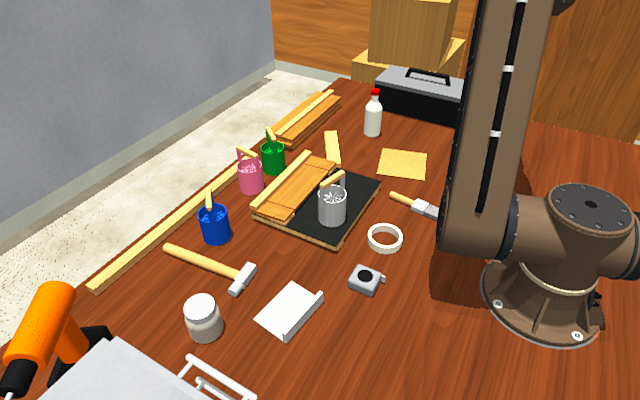

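The plain steel tin is at (320,231) in the top view and at (332,205) in the side view. The look-alikes are the blue tin (257,140), the pink tin (331,127) and the green tin (371,130). A second shingled stack is at (475,115). The panel is at (342,204), the flashing at (221,246) with its upstand on the near edge, and the pad at (447,255). I choose the grey tin on the felt.

```bash
python3 - <<'E'
from h import *
c=dict(np.load("top0.npz"));im=c["img"].astype(int);hsv=cv2.cvtColor(c["img"],cv2.COLOR_BGR2HSV)
def box(name,m,roi,z):
    x0,y0,x1,y1=roi;M=np.zeros(m.shape,np.uint8);M[y0:y1,x0:x1]=m[y0:y1,x0:x1]
    cs=max(cv2.findContours(M,cv2.RETR_EXTERNAL,cv2.CHAIN_APPROX_NONE)[0],key=cv2.contourArea)
    P=np.array([onz(c,u,v,z)[:2] for u,v in cs[:,0]],np.float32)
    r=cv2.minAreaRect(P);print(name,len(cs),r,'\n',cv2.boxPoints(r).round(0).tolist(),cs[:,0].min(0),cs[:,0].max(0))
val=hsv[...,2];sat=hsv[...,1]
box("felt",(val<65).astype(np.uint8),(275,185,405,262),30)
box("pad",((val>170)&(sat<160)).astype(np.uint8),(405,215,490,295),4)
box("flash",((val>150)&(sat<60)).astype(np.uint8),(185,218,255,272),4)
box("tin",((val>90)&(sat<50)).astype(np.uint8),(300,205,340,250),115)
box("grip",((val>150)&(sat>60)).astype(np.uint8),(295,212,345,246),160)
cr=np.hstack([cv2.resize(c["img"][190:260,280:360],None,fx=5,fy=5,interpolation=2),cv2.resize(c["img"][220:290,188:258],(350,350),interpolation=2)])
cv2.imwrite("pics/crop.png",cr)
E
```

```text
felt 299 ((540.7540283203125, -34.36030578613281), (139.97840881347656, 286.9814147949219), 0.8531011939048767) 
 [[469.0, 108.0], [473.0, -179.0], [613.0, -177.0], [609.0, 110.0]] [292 200] [392 249]
pad 198 ((456.6567077636719, -339.9747619628906), (155.5729217529297, 155.27670288085938), 15.438029289245605) 
 [[361.0, -286.0], [402.0, -436.0], [552.0, -394.0], [511.0, -244.0]] [415 224] [479 287]
flash 158 ((474.91497802734375, 318.0184020996094), (145.52005004882812, 104.70391845703125), 82.21925354003906) 
 [[413.0, 253.0], [517.0, 239.0], [537.0, 383.0], [433.0, 397.0]] [193 226] [247 266]
tin 64 ((545.2410278320312, 22.481033325195312), (79.29479217529297, 31.97730255126953), 76.8445816040039) 
 [[521.0, -12.0], [552.0, -20.0], [570.0, 57.0], [539.0, 65.0]] [306 215] [335 230]
grip 70 ((521.389892578125, 28.860332489013672), (82.97652435302734, 17.24015235900879), 74.93897247314453) 
 [[502.0, -9.0], [519.0, -13.0], [540.0, 67.0], [524.0, 71.0]] [303 223] [335 237]
```

View pics/crop.png

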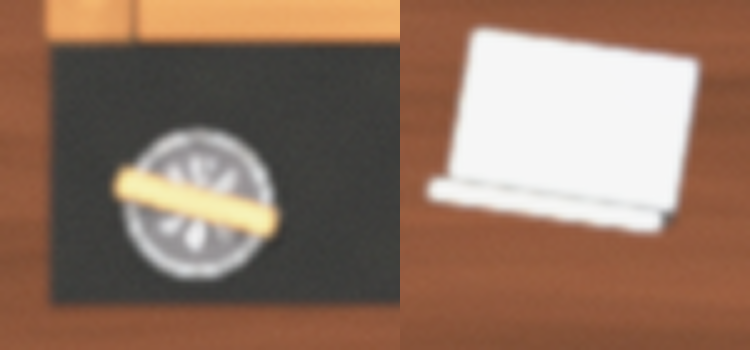

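The close crop confirms an uncoloured steel tin with its grip turned about -15°. The flashing's upstand is along its near edge. Next I plan the reach.

```bash
cat >> h.py <<'E'
from scipy.spatial.transform import Rotation as Ro
def go(x,y,z,yaw,step=38,turn=6.5,nmin=1):
    """rows needed to reach a tool-down pose (yaw in deg)"""
    s=env.state();p=np.array(s["eef_pos"]);R=Ro.from_euler('xyz',s["tcp_rot"])
    T=Ro.from_euler('xyz',[180,0,yaw],degrees=True);w=(R.inv()*T).as_rotvec(degrees=True)
    d=np.array([x,y,z])-p
    n=max(nmin,int(np.ceil(max(np.linalg.norm(d)/step,np.linalg.norm(w)/turn))))
    print("n",n,"at",p.round(1),np.degrees(s["tcp_rot"]).round(1),"t",round(s["t"],2),"F",np.round(s["ft_force"],1),"op",round(s["opening"],3))
    for i in range(n):
        v=R.inv().apply(d/n)/1000;print([round(float(a),4) for a in v]+[round(float(a),2) for a in w/n])
        R=R*Ro.from_rotvec(w/n,degrees=True)
E
python3 -c "
from h import *
go(521,29,240,75.3)"
```

```text
n 18 at [ 228.8 -581.4  214.1] [-179.9   -0.    21.5] t 0.1 F [ 0.   0.  -0.1] op 0.998
[0.0275, -0.0256, -0.0014, -0.0, -0.0, -2.99]
[0.0288, -0.0241, -0.0014, -0.0, -0.0, -2.99]
[0.03, -0.0226, -0.0014, -0.0, -0.0, -2.99]
[0.0312, -0.021, -0.0014, -0.0, -0.0, -2.99]
[0.0322, -0.0194, -0.0014, -0.0, -0.0, -2.99]
[0.0332, -0.0176, -0.0014, -0.0, -0.0, -2.99]
[0.0341, -0.0159, -0.0014, -0.0, -0.0, -2.99]
[0.0349, -0.0141, -0.0014, -0.0, -0.0, -2.99]
[0.0355, -0.0123, -0.0014, -0.0, -0.0, -2.99]
[0.0361, -0.0104, -0.0014, -0.0, -0.0, -2.99]
[0.0366, -0.0085, -0.0014, -0.0, -0.0, -2.99]
[0.037, -0.0066, -0.0014, -0.0, -0.0, -2.99]
[0.0373, -0.0046, -0.0014, -0.0, -0.0, -2.99]
[0.0375, -0.0027, -0.0014, -0.0, -0.0, -2.99]
[0.0376, -0.0007, -0.0014, -0.0, -0.0, -2.99]
[0.0376, 0.0013, -0.0014, -0.0, -0.0, -2.99]
[0.0375, 0.0032, -0.0014, -0.0, -0.0, -2.99]
[0.0372, 0.0052, -0.0014, -0.0, -0.0, -2.99]
```

Emit:
servo_tool(plan=[[0.028,-0.026,-0.002,0,0,-3,100],[0.029,-0.024,-0.002,0,0,-3,100],[0.03,-0.023,-0.002,0,0,-3,100],[0.031,-0.021,-0.002,0,0,-3,100],[0.032,-0.019,-0.002,0,0,-3,100],[0.033,-0.018,-0.002,0,0,-3,100],[0.034,-0.016,-0.002,0,0,-3,100],[0.035,-0.014,-0.002,0,0,-3,100]])

```text
t: 0.77
eef_pos: [357.3, -302.4, 226.8]
tcp_rot: [-3.136, -0.001, 0.802]
ft_force: [1.3, -0.5, -0.5]
opening: 1.0
```

Emit:
servo_tool(plan=[[0.036,-0.012,-0.002,0,0,-3,100],[0.036,-0.01,-0.002,0,0,-3,100],[0.037,-0.009,-0.002,0,0,-3,100],[0.037,-0.007,-0.002,0,0,-3,100],[0.037,-0.005,-0.002,0,0,-3,100],[0.038,-0.003,-0.002,0,0,-3,100],[0.038,-0.001,-0.002,0,0,-3,100],[0.038,0.001,-0.002,0,0,-3,100]])

```text
t: 1.43
eef_pos: [483.8, -11.4, 244.4]
tcp_rot: [-3.136, -0.004, 1.241]
ft_force: [0.7, -1.4, -0.2]
opening: 1.002
```

```bash
python3 -c "
from h import *
go(521,29,240,75.3)"
```

```text
n 2 at [483.8 -11.4 244.4] [-179.7   -0.2   71.1] t 1.43 F [ 0.7 -1.4 -0.2] op 1.002
[0.0251, 0.0111, 0.0022, -0.15, -0.12, -2.11]
[0.0247, 0.012, 0.0022, -0.15, -0.12, -2.11]
```

Emit:
servo_tool(plan=[[0.025,0.011,0.002,-0.15,-0.1,-2,100],[0.025,0.012,0.002,-0.15,-0.1,-2,100],[0,0,0,0,0,0,100]])

```text
t: 1.68
eef_pos: [523.5, 37.7, 240.6]
tcp_rot: [3.14, -0.002, 1.323]
ft_force: [-1.1, 0.5, -0.3]
opening: 1.002
```

```bash
cat >> h.py <<'E'
def fproj(c,X):
    q=np.array(c["R"])@np.array(X,float)+np.array(c["t"]).ravel();K=np.array(c["intrinsics"])
    r=np.hypot(q[0],q[1]);th=np.arctan2(r,q[2]);return np.array([K[0,2]+K[0,0]*th*q[0]/r,K[1,2]+K[1,1]*th*q[1]/r])
def fonz(c,u,v,z):
    K=np.array(c["intrinsics"]);R=np.array(c["R"]);t=np.array(c["t"]).ravel()
    a=np.array([(u-K[0,2])/K[0,0],(v-K[1,2])/K[1,1]]);th=np.hypot(*a)
    d=R.T@np.array([*(a/max(th,1e-9)*np.sin(th)),np.cos(th)]);o=-R.T@t
    return o+d*(z-o[2])/d[2]
E
python3 - <<'E'
from h import *
c=env.read_camera("wrist");cv2.imwrite("pics/w1.png",c["img"]);np.savez("w1.npz",**c)
print(c["intrinsics"],(-np.array(c["R"]).T@np.array(c["t"]).ravel()).round(1))
print(fproj(c,[521,29,168]))
go(521,29,141,75.3)
E
```

```text
[[309.70691629   0.         322.9564849 ]
 [  0.         309.70691629 200.95995467]
 [  0.           0.           1.        ]] [543.4 118.8 410.7]
[322.97994717 220.31616823]
n 3 at [522.2  36.5 240.5] [-1.80e+02 -1.00e-01  7.57e+01] t 1.73 F [-0.7  0.3 -0.5] op 0.996
[-0.0025, 0.0002, 0.0332, -0.0, -0.02, 0.14]
[-0.0025, 0.0002, 0.0332, -0.0, -0.02, 0.14]
[-0.0025, 0.0002, 0.0332, -0.0, -0.02, 0.14]
```

View pics/w1.png

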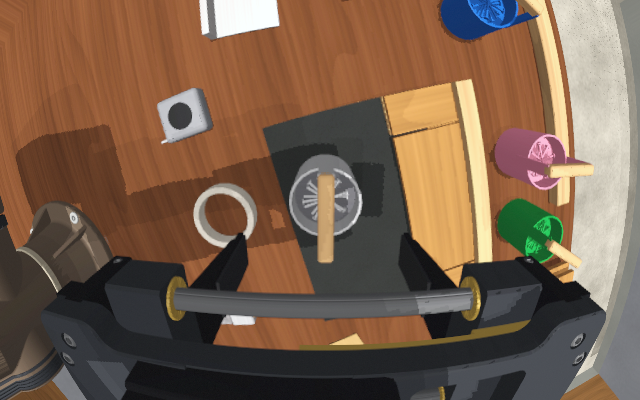

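The wrist view is centred on the grey tin. Its grip runs from (327,175) to (326,262), in line with the jaws' midplane. I descend.

Emit:
servo_tool(plan=[[-0.004,0.0015,0.033,0,0,0,100],[-0.003,0.001,0.033,0,0,0,100],[0,0,0.03,0,0,0,100],[0,0,0,0,0,0,100]])

```text
t: 2.07
eef_pos: [522.1, 27.6, 142.9]
tcp_rot: [3.138, -0.001, 1.321]
ft_force: [-0.1, -0.4, 0.3]
opening: 1.002
```

```bash
python3 -c "
from h import *
go(523,29,141,75.3)"
```

```text
n 1 at [522.1  27.6 142.9] [ 1.798e+02 -1.000e-01  7.570e+01] t 2.07 F [-0.1 -0.4  0.3] op 1.002
[0.0016, 0.0005, 0.0019, 0.19, -0.06, 0.38]
```

Emit:
servo_tool(plan=[[0.0015,0.0005,0.002,0,0,0,0],[0,0,0,0,0,0,0],[0,0,0,0,0,0,0],[0,0,0,0,0,0,0],[0,0,0,0,0,0,0],[0,0,0,0,0,0,0],[0,0,0,0,0,0,0],[0,0,0,0,0,0,0]])

```text
t: 2.73
eef_pos: [524.4, 27.0, 147.8]
tcp_rot: [3.132, -0.002, 1.318]
ft_force: [0.3, 0.3, -0.4]
opening: 0.494
```

Emit:
servo_tool(plan=[[0,0,0,0,0,0,0],[0,0,0,0,0,0,0],[0,0,0,0,0,0,0],[0,0,0,0,0,0,0]])

```text
t: 3.07
eef_pos: [524.5, 27.1, 148.2]
tcp_rot: [3.131, -0.002, 1.318]
ft_force: [-0.2, 0.8, -0.5]
opening: 0.215
```

The TCP drifted up while holding, so I lower it again before the jaws close.

Emit:
servo_tool(plan=[[0,0,0.007,0,0,0,22],[0,0,0.001,0,0,0,0],[0,0,0.0005,0,0,0,0],[0,0,0,0,0,0,0],[0,0,0,0,0,0,0],[0,0,0,0,0,0,0]])

```text
t: 3.57
eef_pos: [523.6, 27.4, 138.9]
tcp_rot: [3.133, -0.002, 1.318]
ft_force: [-1.2, -0.2, 2.6]
opening: 0.143
```

Emit:
servo_tool(plan=[[0,0,0,0,0,0,0],[0,0,0,0,0,0,0]])

```text
t: 3.73
eef_pos: [523.7, 27.4, 138.9]
tcp_rot: [3.133, -0.002, 1.318]
ft_force: [-1.0, -0.4, 3.1]
opening: 0.143
```

Emit:
servo_tool(plan=[[0,0,-0.01,0,0,0,0],[0,0,-0.02,0,0,0,0],[0,0,-0.02,0,0,0,0],[0,0,-0.01,0,0,0,0]])

```text
t: 4.07
eef_pos: [521.2, 27.4, 198.6]
tcp_rot: [-3.141, -0.0, 1.318]
ft_force: [-0.4, -0.9, -4.4]
opening: 0.142
```

```bash
python3 -c "
from h import *
go(457,-340,190,75.5,step=27)"
```

```text
n 14 at [521.2  27.4 198.6] [-180.    -0.    75.5] t 4.07 F [-0.4 -0.9 -4.4] op 0.142
[-0.0266, 0.0021, 0.0006, -0.0, -0.0, 0.0]
[-0.0266, 0.0021, 0.0006, -0.0, -0.0, 0.0]
[-0.0266, 0.0021, 0.0006, -0.0, -0.0, 0.0]
[-0.0266, 0.0021, 0.0006, -0.0, -0.0, 0.0]
[-0.0266, 0.0021, 0.0006, -0.0, -0.0, 0.0]
[-0.0266, 0.0021, 0.0006, -0.0, -0.0, 0.0]
[-0.0266, 0.0021, 0.0006, -0.0, -0.0, 0.0]
[-0.0266, 0.0021, 0.0006, -0.0, -0.0, 0.0]
[-0.0266, 0.0021, 0.0006, -0.0, -0.0, 0.0]
[-0.0266, 0.0021, 0.0006, -0.0, -0.0, 0.0]
[-0.0266, 0.0021, 0.0006, -0.0, -0.0, 0.0]
[-0.0266, 0.0021, 0.0006, -0.0, -0.0, 0.0]
[-0.0266, 0.0021, 0.0006, -0.0, -0.0, 0.0]
[-0.0266, 0.0021, 0.0006, -0.0, -0.0, 0.0]
```

Emit:
servo_tool(plan=[[-0.014,0.001,0,0,0,0,0],[-0.026,0.002,0,0,0,0,0],[-0.027,0.002,0,0,0,0,0],[-0.027,0.002,0,0,0,0,0],[-0.027,0.002,0,0,0,0,0],[-0.027,0.002,0,0,0,0,0],[-0.027,0.002,0,0,0,0,0],[-0.027,0.002,0,0,0,0,0]])

```text
t: 4.73
eef_pos: [484.1, -175.2, 203.7]
tcp_rot: [3.14, -0.002, 1.326]
ft_force: [-0.2, -0.3, -4.7]
opening: 0.147
```

Emit:
servo_tool(plan=[[-0.027,0.002,0,0,0,0,0],[-0.027,0.002,0,0,0,0,0],[-0.027,0.002,0,0,0,0,0],[-0.027,0.002,0,0,0,0,0],[-0.026,0.002,0,0,0,0,0],[-0.02,0.002,0,0,0,0,0],[-0.008,0.001,0,0,0,0,0],[0,0,0,0,0,0,0]])

```text
t: 5.4
eef_pos: [452.1, -347.5, 204.5]
tcp_rot: [-3.139, -0.003, 1.321]
ft_force: [0.1, -0.6, -3.9]
opening: 0.144
```

```bash
python3 - <<'E'
from h import *
go(457,-340,150,75.5,step=20)
c=env.read_camera("wrist");cv2.imwrite("pics/w2.png",c["img"]);np.savez("w2.npz",**c)
for p in [(361,-286,4),(402,-436,4),(552,-394,4),(511,-244,4)]: print(fproj(c,p).round(0))
E
```

```text
n 3 at [ 452.1 -347.5  204.5] [-179.9   -0.2   75.7] t 5.4 F [ 0.1 -0.6 -3.9] op 0.144
[0.0028, 0.001, 0.0182, -0.05, -0.06, 0.05]
[0.0028, 0.001, 0.0182, -0.05, -0.06, 0.05]
[0.0028, 0.001, 0.0182, -0.05, -0.06, 0.05]
[240. 148.]
[304. 249.]
[409. 193.]
[351.  82.]
```

View pics/w2.png

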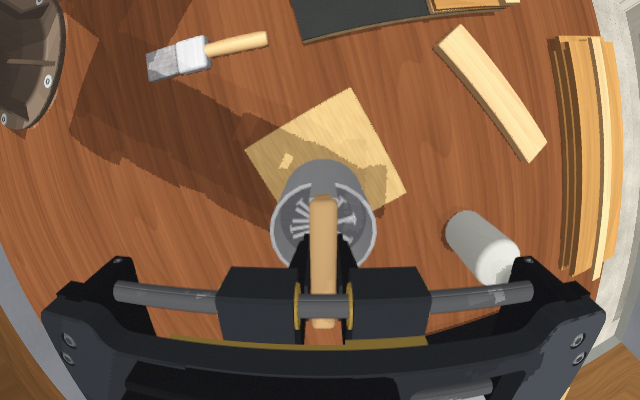

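The pad corners at (246,150), (351,87) and (406,190) match the predicted ones within 6 px. The tin hangs straight over the pad, so I lower it.

Emit:
servo_tool(plan=[[0.003,0.001,0.02,0,0,0,0],[0.003,0.001,0.02,0,0,0,0],[0.002,0.001,0.02,0,0,0,0],[0,0,0.015,0,0,0,0],[0,0,0.006,0,0,0,0],[0,0,0.0,0,0,0,0]])

```text
t: 5.95
eef_pos: [458.7, -332.0, 122.5]
tcp_rot: [-3.139, -0.004, 1.325]
ft_force: [-0.1, 0.6, -3.8]
opening: 0.143
```

Emit:
servo_tool(plan=[[-0.004,0,0.003,0,0,0,0],[-0.002,0,0.002,0,0,0,0],[0,0,0.002,0,0,0,0],[0,0,0.0015,0,0,0,0],[0,0,0.001,0,0,0,0]])

```text
t: 6.37
eef_pos: [458.5, -337.8, 115.4]
tcp_rot: [3.14, -0.003, 1.327]
ft_force: [0.0, 0.3, -3.9]
opening: 0.145
```

Emit:
servo_tool(plan=[[0,0,0.001,0,0,0,0],[0,0,0.001,0,0,0,0],[0,0,0.001,0,0,0,0],[0,0,0.0005,0,0,0,0]])

```text
t: 6.7
eef_pos: [458.9, -338.2, 113.2]
tcp_rot: [3.138, -0.002, 1.326]
ft_force: [-0.3, 2.9, 6.1]
opening: 0.144
```

It has settled on the pad (the vertical force went from -4 to +6 N). I release it.

Emit:
servo_tool(plan=[[0,0,-0.0005,0,0,0,50],[0,0,0,0,0,0,50],[0,0,0,0,0,0,50],[0,0,0,0,0,0,50],[0,0,0,0,0,0,50],[0,0,0,0,0,0,50]])

```text
t: 7.2
eef_pos: [459.6, -339.0, 114.8]
tcp_rot: [3.135, -0.0, 1.326]
ft_force: [-0.3, 0.7, 0.5]
opening: 0.482
```

Emit:
servo_tool(plan=[[0,0,-0.01,0,0,0,50],[0,0,-0.02,0,0,0,50],[0,0,-0.03,0,0,0,50],[0,0,-0.03,0,0,0,50],[0,0,-0.01,0,0,0,50]])

```text
t: 7.62
eef_pos: [457.9, -338.0, 218.0]
tcp_rot: [3.142, -0.003, 1.326]
ft_force: [0.2, 0.0, 0.2]
opening: 0.502
```

```bash
python3 -c "
from h import *
go(440,310,215,82,step=39)"
```

```text
n 17 at [ 457.9 -338.   218. ] [180.   -0.2  76. ] t 7.62 F [0.2 0.  0.2] op 0.502
[0.0367, -0.0103, 0.0003, 0.0, -0.01, -0.36]
[0.0368, -0.01, 0.0003, 0.0, -0.01, -0.36]
[0.0368, -0.0098, 0.0003, 0.0, -0.01, -0.36]
[0.0369, -0.0096, 0.0003, 0.0, -0.01, -0.36]
[0.037, -0.0094, 0.0003, 0.0, -0.01, -0.36]
[0.037, -0.0091, 0.0003, 0.0, -0.01, -0.36]
[0.0371, -0.0089, 0.0003, 0.0, -0.01, -0.36]
[0.0371, -0.0087, 0.0003, 0.0, -0.01, -0.36]
[0.0372, -0.0084, 0.0002, 0.0, -0.01, -0.36]
[0.0372, -0.0082, 0.0002, 0.0, -0.01, -0.36]
[0.0373, -0.008, 0.0002, 0.0, -0.01, -0.36]
[0.0373, -0.0077, 0.0002, 0.0, -0.01, -0.36]
[0.0374, -0.0075, 0.0002, 0.0, -0.01, -0.36]
[0.0374, -0.0073, 0.0002, 0.0, -0.01, -0.36]
[0.0375, -0.007, 0.0002, 0.0, -0.01, -0.36]
[0.0375, -0.0068, 0.0002, 0.0, -0.01, -0.36]
[0.0376, -0.0066, 0.0002, 0.0, -0.01, -0.36]
```

Emit:
servo_tool(plan=[[0.037,-0.01,0,0,0,-0.4,50],[0.037,-0.01,0,0,0,-0.4,50],[0.037,-0.01,0,0,0,-0.4,50],[0.037,-0.01,0,0,0,-0.4,50],[0.037,-0.009,0,0,0,-0.4,50],[0.037,-0.009,0,0,0,-0.4,50],[0.037,-0.009,0,0,0,-0.4,50],[0.037,-0.009,0,0,0,-0.4,50]])

```text
t: 8.28
eef_pos: [449.0, -28.3, 227.1]
tcp_rot: [3.127, 0.003, 1.374]
ft_force: [0.8, 0.8, 0.4]
opening: 0.502
```

Emit:
servo_tool(plan=[[0.037,-0.008,0,0,0,-0.4,50],[0.037,-0.008,0,0,0,-0.4,50],[0.037,-0.008,0,0,0,-0.4,50],[0.037,-0.008,0,0,0,-0.4,50],[0.037,-0.007,0,0,0,-0.4,50],[0.037,-0.007,0,0,0,-0.4,50],[0.037,-0.007,0,0,0,-0.4,50],[0.037,-0.007,0,0,0,-0.4,50]])

```text
t: 8.95
eef_pos: [436.7, 289.1, 232.9]
tcp_rot: [3.119, 0.001, 1.432]
ft_force: [0.7, -0.2, -0.1]
opening: 0.502
```

```bash
python3 - <<'E'
from h import *
go(430,320,160,82,step=39)
c=env.read_camera("wrist");cv2.imwrite("pics/w3.png",c["img"]);np.savez("w3.npz",**c)
print(fproj(c,(430,320,36)))
E
```

```text
n 3 at [436.7 289.1 232.9] [1.787e+02 1.000e-01 8.200e+01] t 8.95 F [ 0.7 -0.2 -0.1] op 0.502
[0.0099, -0.0042, 0.0242, 0.42, 0.02, 0.01]
[0.0099, -0.004, 0.0243, 0.42, 0.02, 0.01]
[0.0099, -0.0038, 0.0243, 0.42, 0.02, 0.01]
[310.61917165 152.31072794]
```

View pics/w3.png

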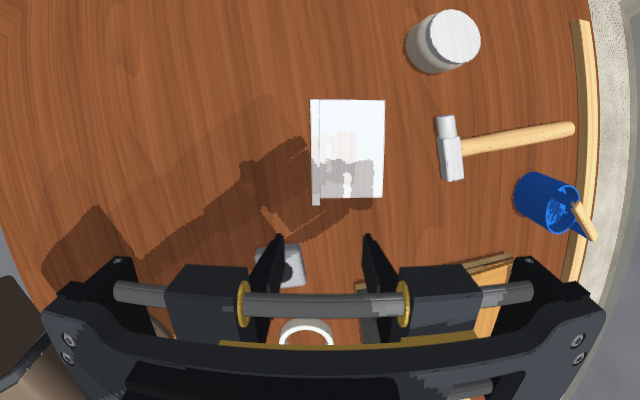

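The flashing's upstand spans from about (315,100) to (316,205), and the flange's free edge from (384,100) to (382,197). I convert these to points.

```bash
python3 - <<'E'
from h import *
c=dict(np.load("w3.npz"))
for n,u,v,z in [("upL",315.5,100,36),("upR",316.5,205.5,36),("upmid",316,153,36),("lipL",384.5,100,4),("lipR",382.5,197.5,4)]: print(n,fonz(c,u,v,z).round(1))
go(431,322,60,82,step=39)
E
```

```text
upL [444.6 380.9  36. ]
upR [427.4 252.9  36. ]
upmid [436.2 318.2  36. ]
lipL [532.7 371.    4. ]
lipR [516.8 240.7   4. ]
n 5 at [436.4 294.3 233. ] [ 1.787e+02 -1.000e-01  8.220e+01] t 9.0 F [-3.5  2.8 -1.5] op 0.497
[0.0053, -0.0026, 0.0346, 0.26, -0.01, 0.04]
[0.0053, -0.0025, 0.0346, 0.26, -0.01, 0.04]
[0.0053, -0.0023, 0.0346, 0.26, -0.01, 0.04]
[0.0053, -0.0022, 0.0346, 0.26, -0.01, 0.04]
[0.0053, -0.002, 0.0346, 0.26, -0.01, 0.04]
```

Emit:
servo_tool(plan=[[0.005,-0.001,0.035,0.26,0,0,50],[0.005,-0.001,0.035,0.26,0,0,50],[0.005,-0.001,0.035,0.26,0,0,50],[0.004,0,0.035,0.26,0,0,50],[0.003,0,0.025,0.26,0,0,50],[0,0,0,0,0,0,50]])

```text
t: 9.5
eef_pos: [440.3, 324.3, 68.4]
tcp_rot: [3.133, -0.008, 1.443]
ft_force: [-0.2, -0.2, 0.5]
opening: 0.503
```

```bash
python3 - <<'E'
from h import *
go(436,317,12,82.4,step=20)
E
```

```text
n 3 at [440.3 324.3  68.4] [179.5  -0.5  82.7] t 9.5 F [-0.2 -0.2  0.5] op 0.503
[-0.0028, -0.0013, 0.0188, 0.17, -0.16, 0.1]
[-0.0027, -0.0012, 0.0188, 0.17, -0.16, 0.1]
[-0.0027, -0.0011, 0.0188, 0.17, -0.16, 0.1]
```

Emit:
servo_tool(plan=[[-0.003,-0.0013,0.019,0.2,-0.2,0.1,50],[-0.003,-0.0013,0.019,0.2,-0.2,0.1,50],[-0.002,-0.001,0.013,0,0,0,50],[0,0,0.003,0,0,0,50]])

```text
t: 9.83
eef_pos: [438.1, 317.7, 17.8]
tcp_rot: [3.136, -0.003, 1.44]
ft_force: [-0.3, -0.4, -0.1]
opening: 0.498
```

```bash
python3 - <<'E'
from h import *
go(436,317,11,82.4,step=20)
E
```

```text
n 1 at [438.1 317.7  17.8] [179.7  -0.2  82.5] t 9.83 F [-0.3 -0.4 -0.1] op 0.498
[-0.001, -0.002, 0.0068, 0.29, -0.18, 0.11]
```

Emit:
servo_tool(plan=[[-0.001,-0.002,0.006,0.3,-0.2,0,50],[0,0,0.001,0,0,0,0],[0,0,0.001,0,0,0,0],[0,0,0.0005,0,0,0,0],[0,0,0,0,0,0,0],[0,0,0,0,0,0,0],[0,0,0,0,0,0,0],[0,0,0,0,0,0,0]])

```text
t: 10.5
eef_pos: [438.8, 318.3, 15.3]
tcp_rot: [3.136, -0.004, 1.44]
ft_force: [0.6, -0.2, -1.1]
opening: 0.105
```

Emit:
servo_tool(plan=[[0,0,0,0,0,0,0],[0,0,0,0,0,0,0],[0,0,0,0,0,0,0],[0,0,0,0,0,0,0]])

```text
t: 10.83
eef_pos: [438.5, 318.2, 15.2]
tcp_rot: [3.136, -0.004, 1.44]
ft_force: [0.0, 0.5, -0.2]
opening: 0.106
```

The jaws hold the 10 mm upstand, but too high: the grasp point is at z = 34. I re-grip lower.

Emit:
servo_tool(plan=[[0,0,0,0,0,0,20],[0,0,0,0,0,0,20],[0,0,0.003,0,0,0,20],[0,0,0.004,0.15,-0.2,0,20],[0,0,0.001,0.15,0,0,20]])

```text
t: 11.25
eef_pos: [438.9, 318.4, 6.9]
tcp_rot: [3.141, -0.001, 1.44]
ft_force: [-0.1, 0.6, 0.5]
opening: 0.2
```

Emit:
servo_tool(plan=[[0,0,-0.001,0,0,0,0],[0,0,0,0,0,0,0],[0,0,0,0,0,0,0],[0,0,0,0,0,0,0],[0,0,0,0,0,0,0],[0,0,0,0,0,0,0]])

```text
t: 11.75
eef_pos: [438.8, 318.3, 7.3]
tcp_rot: [-3.141, 0.0, 1.44]
ft_force: [-0.4, -0.7, -0.4]
opening: 0.102
```

```bash
python3 - <<'E'
from h import *
# board front/back/edge points from both overhead pictures
c=dict(np.load("top0.npz"));hsv=cv2.cvtColor(c["img"],cv2.COLOR_BGR2HSV)
v=hsv[...,2].astype(float)
# felt/shingle boundary rows (shadow-free columns) and felt front edge: max gradient, subpixel
for u in (300,345,360,375,388):
    g=np.abs(np.gradient(cv2.GaussianBlur(v,(0,0),.8)[:,u]))
    for lo,hi,z in((190,205,51),(240,258,30)):
        s=g[lo:hi];r=(s*np.arange(lo,hi)).sum()/s.sum();r2=lo+s.argmax();s=g[r2-2:r2+3];r=(s*np.arange(r2-2,r2+3)).sum()/s.sum()
        print(u,round(r,2),onz(c,u,r,z).round(1))
for r0 in (205,222,240):
    g=np.abs(np.gradient(cv2.GaussianBlur(v,(0,0),.8)[r0]))
    for lo,hi in((282,297),(386,402)):
        r2=lo+g[lo:hi].argmax();s=g[r2-2:r2+3];u=(s*np.arange(r2-2,r2+3)).sum()/s.sum();print("side",r0,round(u,2),onz(c,u,r0,30).round(1))
go(438,318,60,82.4,step=20)
E
```

```text
300 197.93 [612.9  85.7  51. ]
300 250.84 [463.8  84.1  30. ]
345 197.83 [615.  -41.2  51. ]
345 250.85 [465.7 -43.8  30. ]
360 197.87 [615.6 -83.5  51. ]
360 250.74 [466.6 -86.4  30. ]
375 197.8 [ 616.4 -125.8   51. ]
375 250.76 [ 467.2 -129.1   30. ]
388 197.91 [ 616.6 -162.5   51. ]
388 250.76 [ 467.7 -166.    30. ]
side 205 289.71 [594.1 116.4  30. ]
side 205 393.77 [ 598.5 -182.4   30. ]
side 222 289.69 [545.3 115.4  30. ]
side 222 393.85 [ 549.7 -182.6   30. ]
side 240 289.27 [494.  115.4  30. ]
side 240 394.09 [ 498.5 -183.4   30. ]
n 3 at [438.8 318.3   7.3] [-180.     0.    82.5] t 11.75 F [-0.4 -0.7 -0.4] op 0.102
[-0.0001, -0.0003, -0.0176, -0.0, 0.0, 0.03]
[-0.0001, -0.0003, -0.0176, -0.0, 0.0, 0.03]
[-0.0001, -0.0003, -0.0176, -0.0, 0.0, 0.03]
```

Board: yaw about 0.85° and butt at about (615, -33). The flashing is gripped at TCP z = 7.3 with its underside on the bench. I lift it and carry it in front of the slot.

Emit:
servo_tool(plan=[[0,0,-0.01,0,0,0,0],[0,0,-0.02,0,0,0,0],[0,0,-0.025,0,0,0,0],[0,0,-0.01,0,0,0,0],[0,0,0,0,0,0,0]])

```text
t: 12.17
eef_pos: [437.9, 317.8, 76.0]
tcp_rot: [-3.138, 0.002, 1.44]
ft_force: [-0.1, 0.3, -0.7]
opening: 0.103
```

```bash
python3 - <<'E'
from h import *
go(500,-33,76,90.8,step=24)
E
```

```text
n 15 at [437.9 317.8  76. ] [-1.798e+02  1.000e-01  8.250e+01] t 12.17 F [-0.1  0.3 -0.7] op 0.103
[-0.0226, 0.0072, 0.0, -0.01, 0.01, -0.55]
[-0.0227, 0.0069, 0.0, -0.01, 0.01, -0.55]
[-0.0228, 0.0067, 0.0, -0.01, 0.01, -0.55]
[-0.0228, 0.0065, 0.0, -0.01, 0.01, -0.55]
[-0.0229, 0.0063, 0.0, -0.01, 0.01, -0.55]
[-0.023, 0.0061, 0.0, -0.01, 0.01, -0.55]
[-0.023, 0.0058, 0.0, -0.01, 0.01, -0.55]
[-0.0231, 0.0056, 0.0, -0.01, 0.01, -0.55]
[-0.0231, 0.0054, 0.0, -0.01, 0.01, -0.55]
[-0.0232, 0.0052, 0.0, -0.01, 0.01, -0.55]
[-0.0232, 0.0049, 0.0, -0.01, 0.01, -0.55]
[-0.0233, 0.0047, 0.0, -0.01, 0.01, -0.55]
[-0.0233, 0.0045, 0.0, -0.01, 0.01, -0.55]
[-0.0234, 0.0043, 0.0, -0.01, 0.01, -0.55]
[-0.0234, 0.004, 0.0, -0.01, 0.01, -0.55]
```

Emit:
servo_tool(plan=[[-0.012,0.004,-0.001,0,0,-0.5,0],[-0.023,0.007,-0.001,0,0,-0.5,0],[-0.023,0.007,-0.001,0,0,-0.5,0],[-0.023,0.007,0,0,0,-0.5,0],[-0.023,0.006,0,0,0,-0.5,0],[-0.023,0.006,0,0,0,-0.5,0],[-0.023,0.006,0,0,0,-0.5,0],[-0.023,0.006,0,0,0,-0.5,0]])

```text
t: 12.83
eef_pos: [469.3, 137.6, 79.9]
tcp_rot: [-3.14, 0.0, 1.52]
ft_force: [0.4, 0.1, -2.7]
opening: 0.103
```

Emit:
servo_tool(plan=[[-0.023,0.005,0,0,0,-0.6,0],[-0.023,0.005,0,0,0,-0.6,0],[-0.023,0.005,0,0,0,-0.6,0],[-0.023,0.005,0,0,0,-0.6,0],[-0.023,0.004,0,0,0,-0.6,0],[-0.023,0.004,0,0,0,-0.6,0],[-0.015,0.003,0,0,0,-0.6,0],[0,0,0,0,0,0,0]])

```text
t: 13.5
eef_pos: [496.6, -27.4, 78.3]
tcp_rot: [-3.137, 0.0, 1.594]
ft_force: [-0.5, 0.3, -1.8]
opening: 0.105
```

```bash
python3 - <<'E'
from h import *
go(500,-33,48,90.8,step=20)
E
```

```text
n 2 at [496.6 -27.4  78.3] [-179.8    0.    91.3] t 13.5 F [-0.5  0.3 -1.8] op 0.105
[-0.0028, 0.0017, 0.0151, -0.12, 0.0, 0.27]
[-0.0028, 0.0017, 0.0151, -0.12, 0.0, 0.27]
```

Emit:
servo_tool(plan=[[-0.003,0.002,0.014,-0.1,0,0.3,0],[-0.002,0.001,0.014,-0.1,0,0.2,0],[0,0,0.005,0,0,0,0],[0,0,0.001,0,0,0,0]])

```text
t: 13.83
eef_pos: [499.1, -32.2, 43.2]
tcp_rot: [-3.141, -0.0, 1.582]
ft_force: [-0.4, 0.9, -0.5]
opening: 0.103
```

```bash
python3 - <<'E'
from h import *
go(500,-33,40,90.8,step=20)
c=env.read_camera("wrist");np.savez("w4.npz",**c)
d=env.read_camera("side");np.savez("s4.npz",**d)
cv2.imwrite("pics/w4.png",np.vstack([cv2.resize(c["img"][100:330,180:520],(600,406)),cv2.resize(d["img"][150:260,240:400],(283,194),interpolation=2).copy() if 0 else cv2.resize(d["img"][150:215,240:440],(600,194),interpolation=2)]))
X=[(615.3,-32.6,30),(616.7,-131.6,51),(614,66.4,51)]
for x in X: print(fproj(c,x).round(0),proj(d,x).round(0))
E
```

```text
n 1 at [499.1 -32.2  43.2] [-180.    -0.    90.6] t 13.83 F [-0.4  0.9 -0.5] op 0.103
[-0.0009, 0.0009, 0.0032, -0.03, -0.01, -0.18]
[486. 239.] [314. 194.]
[467. 359.] [330. 170.]
[520.  98.] [295. 208.]
```

View pics/w4.png

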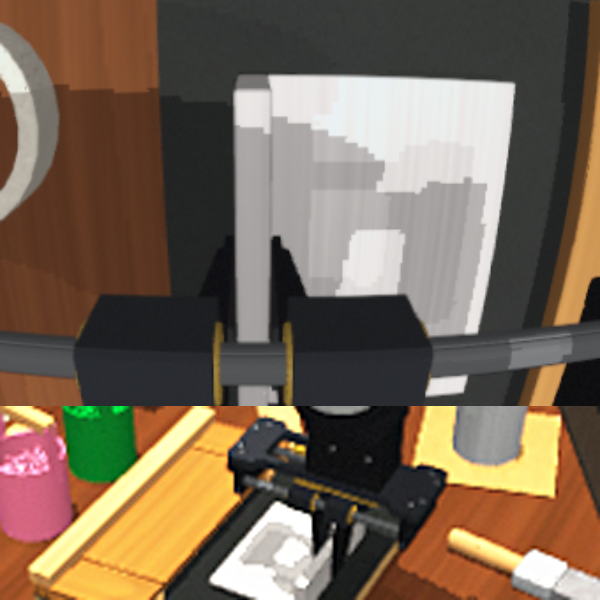

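The upstand is clamped between the fingers, the flange is parallel to the shingle edge and the tin stands on the pad. The lip corners are at crop (515,82) and (463,393). I measure the gap to the shingle in this view.

```bash
python3 - <<'E'
from h import *
c=dict(np.load("w4.npz"));hsv=cv2.cvtColor(c["img"],cv2.COLOR_BGR2HSV)
for n,u,v in(("lipL",471.8,146.5),("lipR",442.4,322.6)): print(n,fonz(c,u,v,40).round(1))
for v in (120,150,180,210,240,270):
    row=hsv[v];w=[u for u in range(430,530) if row[u,2]>110 and row[u,1]>90]
    wh=[u for u in range(350,500) if row[u,2]>120 and row[u,1]<40]
    print(v,"white end",wh[-1],fonz(c,wh[-1]+.5,v,40).round(1)[:2],"wood start",w[0] if w else None,[fonz(c,w[0]-.5,v,z).round(1)[:2].tolist() for z in(42,51)] if w else None, row[w[0]-1:w[0]+6,2] if w else None)
E
```

```text
lipL [588.   33.2  40. ]
lipR [589.6 -97.8  40. ]Traceback (most recent call last):
  File "<stdin>", line 7, in <module>
IndexError: list index out of range
```

```bash
python3 - <<'E'
from h import *
c=dict(np.load("w4.npz"));hsv=cv2.cvtColor(c["img"],cv2.COLOR_BGR2HSV)
for v in (130,160,190,220):
    row=hsv[v,470:530].astype(int)
    w=[u for u in range(60) if row[u,2]>70 and row[u,1]>90 and row[u,0]<20]
    u=470+w[0] if w else 0
    print(v,u,[fonz(c,u-.5,v,z).round(1)[:2].tolist() for z in(42,51)],row[max(0,u-474):u-462,2].tolist())
E
```

```text
130 513 [[616.2, 46.1], [610.0, 46.4]] [36, 37, 36, 63, 90, 93, 93, 94, 95, 95, 114, 177]
160 510 [[616.3, 26.8], [610.1, 28.1]] [36, 36, 36, 57, 85, 92, 91, 93, 94, 94, 94, 158]
190 506 [[616.5, 7.0], [610.3, 9.3]] [36, 36, 36, 49, 82, 91, 92, 92, 93, 94, 93, 154]
220 501 [[616.8, -13.8], [610.5, -10.3]] [36, 34, 35, 35, 90, 92, 92, 93, 94, 95, 93, 133]
```

The butt is at x ≈ 616 and the lip at x ≈ 589, parallel to it and centred on y ≈ -32. I touch down gently, then slide in.

Emit:
servo_tool(plan=[[0,0,0.003,0,0,0,0],[0,0,0.0015,0,0,-0.1,0],[0,0,0.001,0,0,-0.1,0],[0,0,0.001,0,0,0,0]])

```text
t: 14.27
eef_pos: [499.9, -30.9, 38.6]
tcp_rot: [3.139, 0.0, 1.588]
ft_force: [-0.2, -0.3, -1.6]
opening: 0.104
```

Emit:
servo_tool(plan=[[0.0,0.003,0.0005,0,0,0,0],[0.0,0.004,0.0005,0,0,0,0],[0.0,0.004,0.0005,0,0,0,0],[0,0.004,0.0005,0,0,0,0],[0,0.004,0.0005,0,0,0,0]])

```text
t: 14.68
eef_pos: [518.8, -30.3, 37.2]
tcp_rot: [-3.141, 0.0, 1.588]
ft_force: [-8.2, -0.7, 14.7]
opening: 0.104
```

Emit:
servo_tool(plan=[[0.0,0.004,-0.0007,0,0,0,0],[0.0,0.004,0.0,0,0,0,0],[0.0,0.004,0.0002,0,0,0,0]])

```text
t: 14.93
eef_pos: [532.4, -30.2, 38.1]
tcp_rot: [-3.141, 0.0, 1.588]
ft_force: [1.0, 0.1, -2.2]
opening: 0.105
```

Emit:
servo_tool(plan=[[0.0,0.004,0.0003,0,0,0,0],[0.0,0.004,0.0003,0,0,0,0],[0.0,0.004,0.0003,0,0,0,0]])

```text
t: 15.18
eef_pos: [545.5, -29.9, 37.3]
tcp_rot: [-3.14, 0.0, 1.588]
ft_force: [-9.1, -0.3, 16.3]
opening: 0.106
```

```bash
python3 - <<'E'
from h import *
go(556,-32,37.5,90.9,step=4)
d=env.read_camera("side");cv2.imwrite("pics/s5.png",cv2.resize(d["img"][130:260,230:430],(800,520),interpolation=2))
E
```

```text
n 3 at [545.5 -29.9  37.3] [-179.9    0.    91. ] t 15.18 F [-9.1 -0.3 16.3] op 0.106
[-0.0008, 0.0035, -0.0001, -0.02, 0.0, 0.03]
[-0.0008, 0.0035, -0.0001, -0.02, 0.0, 0.03]
[-0.0008, 0.0035, -0.0001, -0.02, 0.0, 0.03]
```

View pics/s5.png

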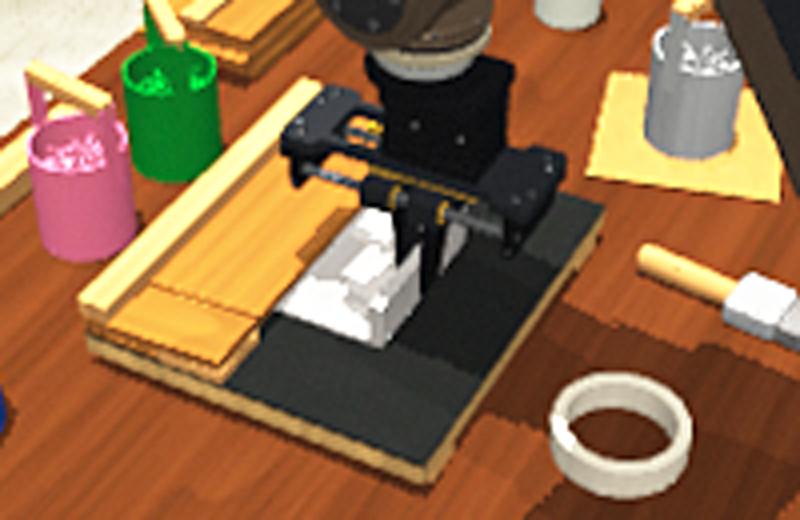

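The lip's corner at crop (280,300) is under the shingle. The shingle lies level with its fixed neighbour, and the tin stands upright on the pad. About 10.5 mm remain.

Emit:
servo_tool(plan=[[0.0,0.004,-0.0006,0,0,0,0],[0.0,0.004,0.0,0,0,0,0],[0.0,0.002,0.0002,0,0,0,0],[0.0,0,0.0003,0,0,0,0]])

```text
t: 15.57
eef_pos: [558.4, -29.8, 37.2]
tcp_rot: [3.141, 0.0, 1.588]
ft_force: [-3.6, -0.7, 12.5]
opening: 0.105
```

Emit:
servo_tool(plan=[[0,-0.001,0.0002,0,0,0,0],[0,-0.0005,0.0002,0,0,0,0],[0,0,0.0002,0,0,0,0],[0,0,0.0002,0,0,0,0]])

```text
t: 15.9
eef_pos: [558.3, -29.9, 37.3]
tcp_rot: [3.138, 0.001, 1.588]
ft_force: [-0.9, -0.1, 5.5]
opening: 0.103
```

```bash
python3 - <<'E'
from h import *
c=env.read_camera("wrist");np.savez("w6.npz",**c);cv2.imwrite("pics/w6.png",cv2.resize(c["img"][60:340,180:560],(800,590),interpolation=2))
s=env.state();print(s["t"],s["eef_pos"].round(1),s["ft_force"].round(1),s["moment"].round(2))
for X in [(616,36,42),(616,-20,42),(563,36,34),(563,-20,34),(558,36,66)]: p=fproj(c,X);print(X,((p-[180,60])*[800/380,590/280]).round(0))
E
```

```text
15.95 [558.3 -29.9  37.3] [-0.2  1.8  5.2] [ 0.09  0.   -0.01]
(616, 36, 42) [526. 179.]
(616, -20, 42) [505. 374.]
(563, 36, 34) [325. 167.]
(563, -20, 34) [320. 363.]
(558, 36, 66) [308. 182.]
```

View pics/w6.png

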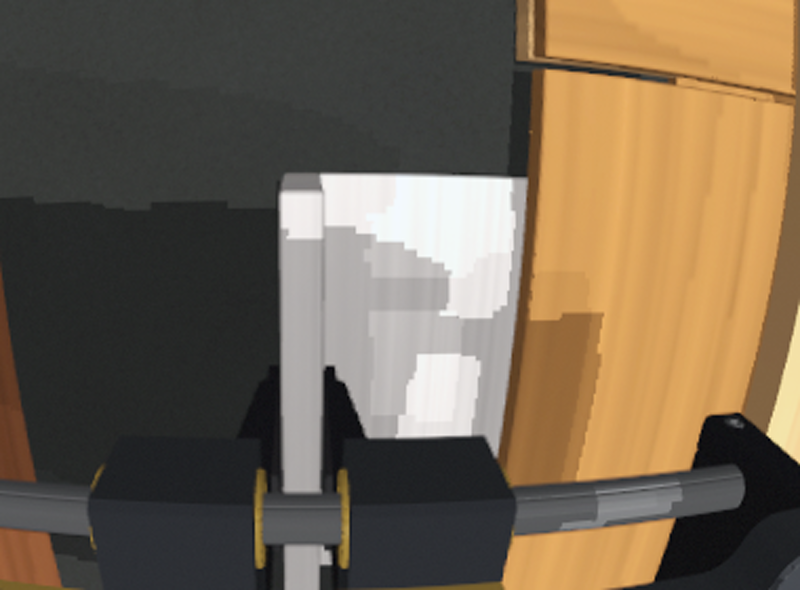

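The view agrees with the predictions: the shingle edge is at crop x ≈ 526, the upstand's foot is at about 323, and the shingle lies level. The lip is 30 to 32 mm in. Now I set the press to 10 to 15 N.

Emit:
servo_tool(plan=[[0,0,0.0005,0.1,0,0,0],[0,0,0.0005,0,0,0,0],[0,0,0.0005,0,0,0,0],[0,0,0.0005,0,0,0,0]])

```text
t: 16.28
eef_pos: [558.3, -29.9, 37.3]
tcp_rot: [3.138, 0.001, 1.588]
ft_force: [-1.7, 1.1, 9.8]
opening: 0.103
```

Emit:
servo_tool(plan=[[0,0,0.0006,0,0,0,0],[0,0,0.0006,0,0,0,0],[0,0,0.0006,0,0,0,0]])

```text
t: 16.53
eef_pos: [558.3, -29.9, 37.3]
tcp_rot: [3.137, 0.001, 1.588]
ft_force: [-1.7, 1.1, 10.0]
opening: 0.103
```

```bash
python3 - <<'E'
from h import *
for i in range(4):
    c=env.read_camera("side");s=env.state();print(round(s["t"],2),s["eef_pos"].round(1),s["ft_force"].round(1),s["moment"].round(2),round(s["opening"],3))
E
```

```text
16.58 [558.3 -29.9  37.3] [-1.5  0.8 11.4] [0.16 0.32 0.  ] 0.101
16.63 [558.3 -29.9  37.3] [-1.5  0.7 10.4] [0.18 0.32 0.01] 0.1
16.68 [558.3 -29.9  37.3] [-1.7  0.4 11.2] [0.24 0.27 0.01] 0.104
16.73 [558.3 -29.9  37.2] [-2.1 -0.1 11.4] [0.2  0.28 0.03] 0.105
```

Emit:
servo_tool(plan=[[0,0,0.0006,0.25,0,0,0],[0,0,0.0006,0.25,0,0,0],[0,0,0.0006,0.25,0,0,0],[0,0,0.0006,0.25,0,0,0]])

```text
t: 17.07
eef_pos: [558.1, -29.9, 37.2]
tcp_rot: [-3.13, 0.002, 1.588]
ft_force: [-4.6, 0.8, 10.3]
opening: 0.106
```

```bash
python3 - <<'E'
from h import *
for i in range(3):
    c=env.read_camera("side");s=env.state();print(round(s["t"],2),s["eef_pos"].round(1),s["tcp_rot"].round(4),s["ft_force"].round(1),s["moment"].round(2),round(s["opening"],3))
E
```

```text
17.12 [558.1 -29.9  37.2] [-3.1294e+00  1.5000e-03  1.5876e+00] [-3.4  1.1 10.7] [ 0.14 -0.04  0.04] 0.103
17.17 [558.1 -29.9  37.2] [-3.1298e+00  1.5000e-03  1.5877e+00] [-4.3 -0.2 10.3] [ 0.21 -0.11 -0.01] 0.104
17.22 [558.1 -29.9  37.3] [-3.1299e+00  1.5000e-03  1.5877e+00] [-4.3  1.1 10.3] [ 0.16 -0.13  0.04] 0.102
```

This went slightly too far, so I turn back about 0.6° and check.

Emit:
servo_tool(plan=[[0,0,0.0006,-0.3,0,0,0],[0,0,0.0006,-0.2,0,0,0],[0,0,0.0006,0.03,0,0,0],[0,0,0.0006,0.03,0,0,0]])

```text
t: 17.55
eef_pos: [558.3, -29.9, 37.3]
tcp_rot: [-3.141, 0.002, 1.588]
ft_force: [-2.9, 1.0, 10.6]
opening: 0.105
```

```bash
python3 - <<'E'
from h import *
for i in range(3):
    c=env.read_camera("side");s=env.state();print(round(s["t"],2),s["eef_pos"].round(1),s["tcp_rot"].round(4),s["ft_force"].round(1),s["moment"].round(2),round(s["opening"],3))
E
```

```text
17.6 [558.3 -29.9  37.3] [-3.1406e+00  1.9000e-03  1.5875e+00] [-2.4 -0.2  9.9] [0.26 0.06 0.06] 0.106
17.65 [558.3 -29.9  37.2] [-3.1406e+00  1.8000e-03  1.5876e+00] [-2.3  0.1 10.6] [0.27 0.13 0.05] 0.104
17.7 [558.3 -29.9  37.2] [-3.1405e+00  1.8000e-03  1.5875e+00] [-2.4  0.5 10.7] [0.32 0.13 0.02] 0.107
```

The tool is vertical. I raise the press slightly to mid-range and take a last look.

Emit:
servo_tool(plan=[[0,0,0.0007,0,0,0,0],[0,0,0.0007,0,0,0,0]])

```text
t: 17.87
eef_pos: [558.3, -29.9, 37.2]
tcp_rot: [-3.142, 0.002, 1.587]
ft_force: [-2.1, 0.0, 11.6]
opening: 0.104
```

```bash
python3 - <<'E'
from h import *
c=env.read_camera("top");d=env.read_camera("side")
cv2.imwrite("pics/end.png",np.hstack([cv2.resize(c["img"][150:300,180:500],(640,300)),cv2.resize(d["img"][130:260,230:360],(160,160))[:, :0].reshape(160,0,3)]) if 0 else np.vstack([cv2.resize(c["img"][150:300,180:500],(640,300)),cv2.resize(d["img"][140:270,230:510],(640,297))]))
for i in range(3):
    env.read_camera("side");s=env.state();print(round(s["t"],2),s["tcp_rot"].round(4),s["ft_force"].round(1))
E
```

```text
18.02 [3.1416e+00 1.9000e-03 1.5874e+00] [-2.4 -0.2 12.2]
18.07 [-3.1416e+00  1.9000e-03  1.5875e+00] [-1.7  0.5 11.6]
18.12 [-3.1416e+00  2.0000e-03  1.5874e+00] [-1.5  0.7 12.4]
```

View pics/end.png

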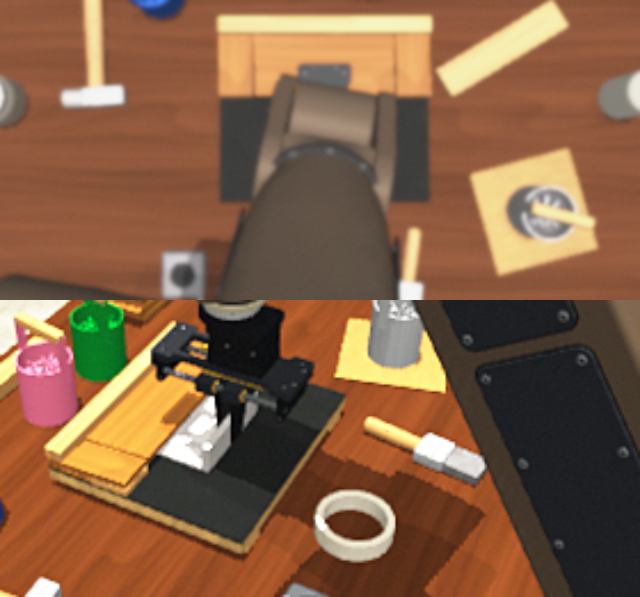

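The tin stands upright near the middle of the pad, at crop (535,210). The flashing is under the level shingle, and everything else is where it was. The press reads a steady 12 N, so I hand in the job.

```bash
python3 -c "
from h import *
print(env.job_done())"
```

```text
the job is handed in; nothing more can be done
None
```

I moved the grey tin by its handle onto the pad. I then gripped the flashing by its upstand and slid it under the lapped shingle. The job was handed in at about 18 s, with the flashing still held and pressed.

**Last checks:**
- **Tin:** it stands upright near the middle of the pad, wholly on the cardboard in both the top and side views.
- **Flashing depth:** the flat edge is in by about 32 mm from the measured TCP position. The wrist picture read 30 to 32 mm. Both rest on a shingle edge located to about 1 mm. The flashing was parallel to the edge within about 0.2°.
- **Shingle:** it looks level with its fixed neighbours in the pictures. I had no direct reading of its hinge.
- **Press:** steady at about 12 N on the wrist (about 13 N on the board with the flashing's own weight), tool vertical to about 0.1°.
- **Other objects:** nothing else shows as moved in the final pictures, though the arm hid part of the top view.

**Things that went less smoothly:**
- The arm drifts upward a few mm while holding, so I had to lower it again before closing on the tin's handle.
- The first grip on the upstand was too high, so I re-gripped it lower.
- The vertical force briefly reached about 16 N while sliding.
- While setting the final press, I tilted the tool about 0.7° too far and turned it back.

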